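# Set the drill jig's back stop free of backlash and seat the bus bar

## Robot

A 7-joint arm with a two-finger parallel gripper is mounted at the origin on the work surface; the furniture and walls round the work are solid. World frame = base frame: x ahead of the robot, y to its left, z up, the work surface at z = 0. Lengths are in m, angles in rad, forces in N, time in s.
With the tool pointing down it reaches from about 0.4 to 0.875 m from the base axis. Payload 19.3 kg.
Tool frame: the origin (TCP) lies at the very end of the fingers, on their centre line; the grasp point (between the pads) lies 19 mm behind it; z points along the fingers, y is the line along which they close (so a half turn about z gives the same grasp; the last joint's range is limited). The gripper opens to 85 mm and grips with 20 to 120 N. Pads are 22 mm wide; open, the fingers measure 114 mm over their backs; the gripper's body (76 mm by 85 mm) begins 54 mm behind the grasp point. The pads swing forward as they close: fully open they stand 13 mm farther back than shut.
Start: joints at [1.207, 0.521, -0.036, 1.599, 0.021, 1.021, -0.113], TCP at [0.181, -0.598, 0.207] pointing down, gripper open.
Joint ranges: [-2.91, 2.91], [-0.3, 2.13], [-1.5, 1.42], [0.17, 2.43], [-1.26, 4.41], [0.16, 1.93], [-2.52, 2.52]. Speed limits (rad/s): [1.89, 1.89, 2.39, 2.39, 3.01, 3.01, 3.01].

## Interface

Orientations are given as [roll, pitch, yaw] about the fixed x, y, z axes, in that order (R = Rz(yaw) Ry(pitch) Rx(roll)).
In Python, from workcell import bot, grab_frame, calibration, job gives the robot as it stands.
- The arm moves only by the shell command python3 -m creep 'ROWS' [FORCE]. ROWS is a JSON list of rows, 1 to 5 of them, each an object with the fields jaw (the finger opening in m), xyz (a list: dx, dy, dz in cm), r (a list: a rotation vector rx, ry, rz in rad); a field left out counts as zero (the opening has to be given); each row is the pose to reach, as a shift and turn from the pose commanded when the command began, along the tool's axes at that moment; what a row does not reach only later rows make up. A row lasts 1/8 s, in which the tool goes at most 0.0625 m and 0.188 rad, less where a joint would pass 70% of its speed; a pose out of reach is approached as far as the arm can. The fingers move at their own pace and stop on an object; FORCE is the grip in N (left out, the last holds). Time passes only in rows, so rows that do not move let the fingers close. It prints the time, the measured TCP pose, the force, the opening and the grip force at its end. Input that does not fit is refused with a message, and nothing moves.
- bot.observe(): the state, without advancing time (a new reading comes with each control period).
- grab_frame(name): name is "scene" or "side" or "wrist"; returns (picture, depth): 384x512x3 uint8, blue, green, red; 384x512 float32, m along the optical axis (not along the pixel's ray), 0 where there is no reading.
- calibration(name): a dict with "vfov" (degrees; the focal length in pixels is half the picture's height over the tangent of half this angle, whatever the lens; pixels are square), "cx", "cy" (the principal point, pixels), "eye" and "attitude" of the camera in the world. Camera axes: x right, y down, z forward; pixel columns grow to the right and rows downward; lengths in m; the calibration is good to about 2 mm. The wrist camera is an equidistant fisheye: a pixel r from the principal point sees the ray r / f radians off the axis. A picture is of the moment at which its call begins: read the wrist's pose just before it. calibration takes no time and is no camera call; for the wrist camera it gives the pose at the moment of the call.
- job.job_done(): hands the job in; it is judged then, once.
The state is a dict: "clock": time; "qpos": joint angles; "qd": joint speeds; "joint_efforts": joint torques, N m; "position": TCP position; "tool_rot": TCP orientation; "force": force on the tool from outside, world axes, zero at the start; "moment": the same for the moment, N m; "grip_width": finger opening in m; "finger_force": force on a finger pad.
Only numpy, scipy, OpenCV 4.12 (cv2) and the standard library are available. Lean on these libraries where they do the work, as an engineer would, in place of code of your own. Each camera call takes 0.05 s, during which the arm holds its last target. There are 200 camera calls.

## Task

Set the bus-bar drill jig's back stop to the rider on its scale, using the stop's lever: the drive has worn slack, so first wind the stop back well past the rider (about 10 mm) and then bring it forward, towards the drill bridge, until its pointer stands level with the rider's nib, so that the stop cannot give when the bar bears on it. Then let go of the lever and slide the bus bar lying in the jig's channel home against the stop, pressing it firmly (about 14 N, never 20 N) so that it seats and the stop stays on its setting. Do not push the stop itself with the fingers, and leave the other things lying where they are.

Things in the scene. Friction and masses are not known exactly. Their poses are not given: they have to be found in the camera images.
- jig: Grey base plate of the drill jig, 340 x 150 x 14 mm, fixed on the bench. Origin at bench height under the channel centre line; x is the stop's travel: +x = back, away from the bridge (roughly the robot's left), -x = forward; +y side faces the robot. Spans x -170..170, y -58..92 mm. Bar channel on its top (14 mm up) along x at y = 0, between strips 24 mm apart and 6 mm high, x -165..8
- bridge_bush (a point): Top of the drill bush on the bridge over the channel, 47 mm above the bench. The bridge spans jig x -38..-4 and y -36..36 mm, underside 28 mm above the bench. All else on the jig save the lever is under 48 mm high
- stop: Back stop: aluminium carriage with dark steel face, 84 x 34 mm, up to 46 mm above the bench, sliding along jig x in line with the channel, friction about 4 N; stays where left. A fork on its robot side is driven by the rack's dog with 6 mm lost motion; where in the slack it starts is unknown. Axes as the jig's; origin 20 mm forward of (-x of) its face, on the channel centre line, at bench height
- stop_face (a point): Centre of the stop's front face where the bar's end meets it, 2 mm above the channel floor; axes as the jig's
- stop_index (a point): Tip of the pointer on the stop that reads against the scale, 30 mm behind the face, 38.5 mm above the bench; axes as the jig's
- rider_nib (a point): Nib tip of the small dark rider with a brass thumb screw, clamped on the scale rail on the side away from the robot: the setting. Axes as the jig's: the stop is set when pointer tip and nib have the same x (2 mm apart in y). At the start the pointer stands about 10 to 30 mm too far forward (-x of the nib)
- lever: Lever on the pinion that drives the rack and so the stop. Anticlockwise from above sends the stop back (+x) 24 mm per rad once the slack is taken up, clockwise brings it forward. Swing from its start: 0.25 rad clockwise, 2.15 anticlockwise. Friction holds it: about 7 to 9 N at the handle to turn it; it withstands about 25 N on the stop. Body yaw equals the jig's at the start, grows anticlockwise
- lever_axis (a point): Lever's vertical turning axis, at the top of the steel arm, 58 mm above the bench (jig x 100, y 58 mm)
- lever_handle (a point): Middle of the lever's upright black round handle, 20 mm diameter, 84 mm above the bench (handle from 58 to 107 mm), 85 mm from the lever's axis
- bar: Bus bar to be seated: copper, 115 mm long, 22 mm wide, 4 mm thick, with one end bent up into a tab 22 mm wide, 4 mm thick, 23 mm high; about 90 g. Lies flat in the jig's channel, tab away from the stop. Origin at the centre of its underside; its +y axis points along the bar to the flat end (towards the stop), the tab is at y = -57 mm
- bar_front (a point): Middle of the bar's flat end, which meets the stop's face; 58 mm from the origin
- bar_tab (a point): Back side of the bar's bent-up tab, 20 mm above the bar's underside (3 mm below the tab's top edge): the place to push
- spare_bar: A second, like bus bar lying on the bench beside the jig on the robot's side; leave it. Origin at the centre of its underside
- hex_keys: Folding hex key set, 26 x 70 x 19 mm, on the bench beside the jig on the robot's side; leave it. Origin at the centre of its underside
- marker: Marker pen, 17 x 135 x 16 mm, lying on the bench behind the jig; leave it. Origin at the centre of its underside
Mind the look-alikes: they are no part of the job. Leave any brown look-alike of the bar alone.

How it is judged:
By the outcome, as a careful person would: the job done as asked, in the order asked, and still so for the second after the job is handed in, with the robot touching nothing.
It also fails if it takes over 64 s, if anything falls off the work surface, if the arm or the gripper's body presses on something with over 40 N, if the wrist force passes 120 N, or if a joint passes its speed limit or range.

## Working session

There is one attempt and no reset: what is moved stays moved. The work goes in short steps, Python scripts to look and compute and a shell command to move; the robot and the scene stay as the last step left them, time stands still between calls to the robot, and variables do not carry over. Pictures are saved under pics/ and viewed, at most 10 in all, crops included, and the job is handed in when it is done.

```bash
ls; mkdir -p pics
cat > h.py <<'E'
import numpy as np, cv2
from workcell import bot, grab_frame, calibration, job
from scipy.spatial.transform import Rotation as R
def rot(a):
    a=np.array(a,float)
    return a if a.shape==(3,3) else (R.from_quat(a).as_matrix() if a.size==4 else R.from_euler('xyz',a).as_matrix())
def f(c,H=384): return H/2/np.tan(np.radians(c['vfov'])/2)
def pt(c,u,v,d):  # pinhole
    F=f(c); return rot(c['attitude'])@np.array([(u-c['cx'])/F*d,(v-c['cy'])/F*d,d])+np.array(c['eye'])
def ptz(c,u,v,z):
    F=f(c); r=rot(c['attitude'])@np.array([(u-c['cx'])/F,(v-c['cy'])/F,1]); e=np.array(c['eye']); return e+r*(z-e[2])/r[2]
def proj(c,p):
    q=rot(c['attitude']).T@(np.array(p)-np.array(c['eye'])); F=f(c); return q[:2]/q[2]*F+[c['cx'],c['cy']]
E
python3 - <<'E'
from h import *
for n in ['scene','side']:
    p,d=grab_frame(n); cv2.imwrite(f'pics/{n}0.png',p); np.save(f'{n}0.npy',d); print(n,calibration(n))
a=cv2.imread('pics/scene0.png');b=cv2.imread('pics/side0.png')
print(bot.observe())
E
```

```text
pics
scene {'vfov': 48.28852959690309, 'cx': 253.37582065362503, 'cy': 198.66426708742017, 'eye': array([ 0.23133923, -0.49726092,  0.66841562]), 'attitude': array([-2.34957391, -0.00833761, -0.64108168])}
side {'vfov': 42.569866152743415, 'cx': 253.84749724481173, 'cy': 181.2175113171829, 'eye': array([ 0.4874579 , -0.83294911,  0.49603515]), 'attitude': array([-2.04281591, -0.00977753, -0.10537425])}
{'clock': 0.1, 'qpos': array([ 1.20680131,  0.52195208, -0.0363174 ,  1.59995764,  0.02120095,
        1.02108209, -0.1127949 ]), 'qd': array([ 3.03088064e-04, -4.86894606e-04,  9.16676323e-04, -1.66273856e-03,
       -8.51410802e-04,  2.77732933e-05, -4.85019203e-04]), 'joint_efforts': array([ 4.04030696e-03, -9.28480268e+01,  1.98434561e+00, -3.70527864e+01,
        1.81219471e-02,  5.39122178e-03, -1.04241217e-04]), 'position': array([ 0.18085738, -0.59792018,  0.20698248]), 'tool_rot': array([-3.14058135e+00,  7.63092402e-05,  2.93781097e-01]), 'force': array([-0.21250662,  0.19685842,  0.63673219]), 'moment': array([ 0.00346422, -0.02861234,  0.01367281]), 'finger_force': 0.0, 'grip_width': 0.0855319355541836}
```

View pics/scene0.png

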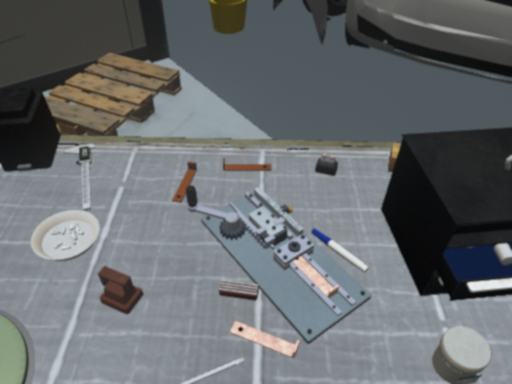

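View pics/side0.png

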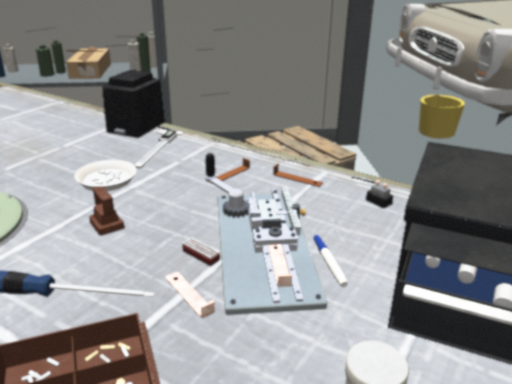

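Scene view: the jig's channel with the pink copper bar and its tab near (330,292), the bridge at (293,248), the stop at (265,220), the lever handle at (192,196) and the rider with its brass screw at (289,208). Side view: bar (282,268), bridge (272,232), handle (210,163), rider (300,211).
Look-alikes: for the bar, the spare copper bar at scene (264,338) and brown bars at (185,182) and (247,165). For the handle, the dark blocks at (326,164) and (120,290). I choose the bar in the channel and the black handle on the steel arm.

```bash
cat > jig.py <<'E'
from h import *
def cloud(n,p,d):
    c=calibration(n);F=f(c);v,u=np.nonzero(d>0);z=d[v,u]
    q=np.stack([(u-c['cx'])/F*z,(v-c['cy'])/F*z,z],1)@rot(c['attitude']).T+np.array(c['eye'])
    return q,p[v,u],u,v
E
python3 - <<'E'
from jig import *
for n,seed in [('scene',(290,300)),('side',(240,285))]:
    p=cv2.imread(f'pics/{n}0.png');d=np.load(f'{n}0.npy');c=calibration(n)
    q,col,u,v=cloud(n,p,d)
    print(n,'seed',pt(c,*seed,d[seed[1],seed[0]]),p[seed[1],seed[0]])
    b=pt(c,*seed,d[seed[1],seed[0]])
    z0=b[2]
    m=(np.abs(q[:,2]-z0)<.005)&(np.linalg.norm(q[:,:2]-b[:2],axis=1)<.4)
    img=np.zeros((384,512),np.uint8);img[v[m],u[m]]=255
    k,l,s,_=cv2.connectedComponentsWithStats(img,connectivity=4); lab=l[seed[1],seed[0]]; print(s[lab])
    mm=l[v,u]==lab
    r=cv2.minAreaRect((q[mm][:,:2]*1000).astype(np.float32)); print(r, cv2.boxPoints(r))
    hs=[(192,196),(232,228),(293,248),(334,292)] if n=='scene' else [(210,163),(235,205),(275,230),(286,283)]
    for h in hs: print(h,pt(c,*h,d[h[1],h[0]]))
E
```

```text
scene seed [ 0.53318435 -0.20962018  0.01291302] [150 137 121]
[ 201  215  170  127 6631]
((550.901123046875, -117.73793029785156), (339.1040954589844, 217.18722534179688), 89.27304077148438) [[ 440.16507  -285.89856 ]
 [ 657.33484  -288.6541  ]
 [ 661.6372     50.4227  ]
 [ 444.4674     53.178253]]
(192, 196) [0.49451716 0.04556776 0.09002342]
(232, 228) [ 0.53500204 -0.02910936  0.03787451]
(293, 248) [ 0.59419929 -0.14258782  0.04580009]
(334, 292) [ 0.6011569  -0.24786201  0.02339095]
side seed [ 0.53412599 -0.23535711  0.01174   ] [210 200 184]
[ 217  196  110  117 5824]
((583.5698852539062, -119.76809692382812), (340.5856628417969, 150.31280517578125), 89.7022476196289) [[ 507.5295   -289.66806 ]
 [ 657.84033  -290.4492  ]
 [ 659.6102     50.131866]
 [ 509.29944    50.912994]]
(210, 163) [0.49808829 0.04181    0.09038967]
(235, 205) [ 0.54124547 -0.03103858  0.03562136]
(275, 230) [ 0.60073461 -0.14131709  0.04723899]
(286, 283) [ 0.60273227 -0.24884959  0.0212316 ]
```

Run:
```python
import cv2,numpy as np
a=cv2.imread('pics/scene0.png')[180:345,180:380];b=cv2.imread('pics/side0.png')[145:320,190:345]
a=cv2.resize(a,None,fx=2.4,fy=2.4,interpolation=2)[:400];b=cv2.resize(b,None,fx=2.0,fy=2.4,interpolation=2)[:396]
o=np.zeros((400,800,3),np.uint8);o[:a.shape[0],:a.shape[1]]=a;o[:b.shape[0],485:485+b.shape[1]]=b
cv2.imwrite('pics/crop0.png',o)
```

```text
(no output)
```

View pics/crop0.png

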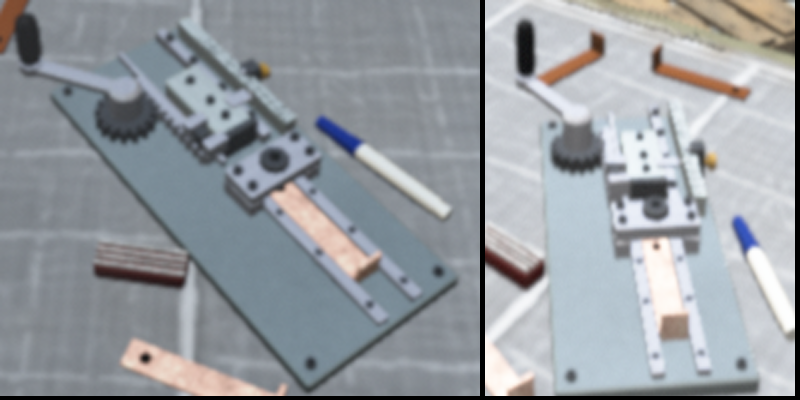

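The crop confirms both: the black handle at the end of the steel arm, and the copper bar in the channel with its tab away from the stop. Next I refine the handle and compute the moves.

```bash
cat >> h.py <<'E'
def tool(target,yaw=None):
    s=bot.observe();T=rot(s['tool_rot']);d=T.T@(np.array(target)-s['position'])
    print('tool delta',d.round(4), 'rotvec', None if yaw is None else R.from_matrix(T.T@rot([np.pi,0,yaw])).as_rotvec().round(3))
E
python3 - <<'E'
from jig import *
from scipy.optimize import least_squares
for n in ['scene','side']:
    p=cv2.imread(f'pics/{n}0.png');d=np.load(f'{n}0.npy');c=calibration(n)
    q,col,u,v=cloud(n,p,d)
    m=(np.linalg.norm(q[:,:2]-[.497,.045],axis=1)<.03)&(q[:,2]>.066)&(q[:,2]<.102)
    P=q[m];r=least_squares(lambda x:np.hypot(*(P[:,:2]-x).T)-.010,P[:,:2].mean(0)+.007*np.array([0,1]),loss='soft_l1',f_scale=.002)
    print(n,m.sum(),P.mean(0),r.x)
w=calibration('wrist');s=bot.observe();T=rot(s['tool_rot'])
print(w, 'cam in tool',T.T@(np.array(w['eye'])-s['position']),T.T@rot(w['attitude']))
tool([.497,.047,.17],0.)
E
```

```text
scene 142 [0.49440924 0.04846529 0.08452949] [0.49787032 0.05524409]
side 168 [0.49692164 0.04640613 0.08397612] [0.49730399 0.05414317]
{'vfov': 65.70646984690485, 'cx': 255.77599068138474, 'cy': 190.93183378881537, 'eye': array([ 0.24591779, -0.57973602,  0.37283431]), 'attitude': array([ 2.87056422e+00,  7.17178262e-04, -1.27723896e+00])} cam in tool [ 0.06752594  0.00126696 -0.16585835] [[-2.23673250e-04 -9.63516516e-01 -2.67648786e-01]
 [ 9.99999932e-01 -2.94231001e-04  2.23513790e-04]
 [-2.94109798e-04 -2.67648717e-01  9.63516516e-01]]
tool delta [ 0.4894 -0.5257  0.0375] rotvec [-0.001  0.     0.294]
```

The manual's scale: shifts go in cm. Converting my numbers, -0.215 m is -21.5, 0.2 m is 20.

```bash
python3 -m creep '[{"jaw": 0.085,"xyz": [4,-4.3,0],"r": [0,0,0.1]},{"jaw": 0.085,"xyz": [8,-8.7,0],"r": [0,0,0.2]},{"jaw": 0.085,"xyz": [12,-13,0],"r": [0,0,0.294]},{"jaw": 0.085,"xyz": [16,-17.3,0],"r": [0,0,0.294]},{"jaw": 0.085,"xyz": [20,-21.5,0],"r": [0,0,0.294]}]'
python3 - <<'E'
from h import *
tool([.4975,.0545,.17],0.)
E
```

```text
clock: 0.72
position: [0.3107, -0.3326, 0.2075]
tool_rot: [-3.142, 0.0, -0.0]
force: [0.4, -0.4, 0.5]
grip_width: 0.0851
finger_force: 0.0
tool delta [ 0.1868 -0.3872  0.0375] rotvec [-0.  0. -0.]
```

Scaled: -0.25 m is -25, -0.2 m is -20.

```bash
python3 -m creep '[{"jaw": 0.085,"xyz": [2.4,-5,0]},{"jaw": 0.085,"xyz": [4.8,-10,0]},{"jaw": 0.085,"xyz": [7.2,-15,0]},{"jaw": 0.085,"xyz": [9.6,-20,0]},{"jaw": 0.085,"xyz": [12,-25,0]}]'
python3 -m creep '[{"jaw": 0.05,"xyz": [3,-5,1]},{"jaw": 0.05,"xyz": [5.5,-10,2]},{"jaw": 0.05,"xyz": [6.7,-13.7,3]},{"jaw": 0.05,"xyz": [6.7,-13.7,3.75]},{"jaw": 0.05,"xyz": [6.7,-13.7,3.75]}]'
python3 - <<'E'
from h import *
tool([.4975,.0545,.068],0.)
p,d=grab_frame('wrist');cv2.imwrite('pics/w1.png',p);np.save('w1.npy',d);print(calibration('wrist'))
E
```

```text
clock: 1.35
position: [0.4306, -0.0828, 0.2075]
tool_rot: [3.142, -0.0, -0.0]
force: [1.3, -0.2, -0.3]
grip_width: 0.0848
finger_force: 0.0
clock: 1.98
position: [0.4966, 0.0517, 0.1694]
tool_rot: [3.141, 0.002, -0.001]
force: [-0.4, -0.4, 0.3]
grip_width: 0.0499
finger_force: 0.0
tool delta [ 0.0011 -0.0029  0.1014] rotvec [ 0.001  0.002 -0.001]
{'vfov': 65.70646984690485, 'cx': 255.77599068138474, 'cy': 190.93183378881537, 'eye': array([0.56487082, 0.05002878, 0.33568624]), 'attitude': array([ 2.86996595e+00, -7.16627924e-04, -1.57235729e+00])}
```

View pics/w1.png

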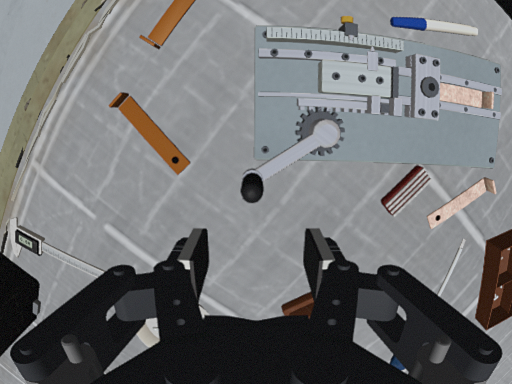

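Wrist view: handle top at (252,188), centred between the fingers (192 and 318), lever axis (325,133), rider with brass screw (348,25), stop block (357,77) with its steel face at (393,85). Next I zoom on the pointer and nib, and descend over the handle.

```bash
cat >> h.py <<'E'
def fishz(c,u,v,z):
    F=f(c);dx,dy=u-c['cx'],v-c['cy'];r=np.hypot(dx,dy);t=r/F;s=np.sin(t)/max(r,1e-9)
    ray=rot(c['attitude'])@np.array([dx*s,dy*s,np.cos(t)]);e=np.array(c['eye']);return e+ray*(z-e[2])/ray[2]
def fproj(c,p):
    q=rot(c['attitude']).T@(np.array(p)-np.array(c['eye']));t=np.arctan2(np.hypot(q[0],q[1]),q[2]);h=np.hypot(q[0],q[1])
    return np.array([c['cx'],c['cy']])+q[:2]/h*t*f(c)
E
python3 - <<'E'
from h import *
c=calibration('wrist')
print('handle top',fishz(c,252,187,.107),'axis',fishz(c,325,133,.058),'bush',fishz(c,430,87,.047))
for p in [(256,26),(255,160),(500,68),(497,167)]: print(p,fishz(c,*p,.014))
p=cv2.imread('pics/w1.png');o=cv2.resize(p[5:105,290:420],None,fx=6,fy=6,interpolation=cv2.INTER_CUBIC);cv2.imwrite('pics/w1c.png',o)
E
python3 -m creep '[{"jaw": 0.05,"xyz": [0.1,-0.3,3]},{"jaw": 0.05,"xyz": [0.1,-0.3,7]},{"jaw": 0.05,"xyz": [0.1,-0.3,10.1]},{"jaw": 0.05,"xyz": [0.1,-0.3,10.1]}]'
```

```text
handle top [0.50443163 0.05296338 0.107     ] axis [ 0.54439925 -0.01573173  0.058     ] bush [ 0.60023013 -0.13770656  0.047     ]
(256, 26) [0.65845447 0.0494125  0.014     ]
(255, 160) [0.51044992 0.05073319 0.014     ]
(500, 68) [ 0.65046628 -0.28674974  0.014     ]
(497, 167) [ 0.51000347 -0.29317173  0.014     ]
clock: 2.52
position: [0.4972, 0.0542, 0.0681]
tool_rot: [3.141, 0.003, -0.002]
force: [-0.9, -0.7, 0.8]
grip_width: 0.0502
finger_force: 0.0
```

View pics/w1c.png

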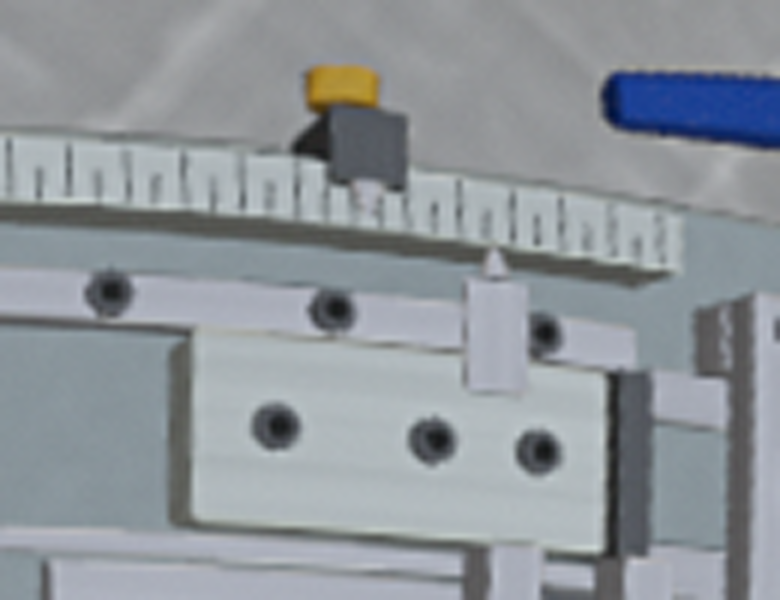

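Crop: pointer tip at crop (493,250), which is pixel (372.2,46.7). Nib tip at (368,217), which is pixel (351.3,41.2). The fingers are now astride the handle, so I close on it gently.

```bash
python3 -m creep '[{"jaw": 0.0},{"jaw": 0.0},{"jaw": 0.0},{"jaw": 0.0}]' 35
python3 - <<'E'
from jig import *
c=dict(calibration('wrist'));c['eye']=np.array([0.56487082,0.05002878,0.33568624]);c['attitude']=np.array([2.86996595,-7.16627924e-04,-1.57235729])
a=fishz(c,372.2,46.7,.0385);b=fishz(c,351.3,41.2,.0385);print('pointer',a,'nib',b,(b-a)*1000)
# hub of lever: points high near the axis
for n in ['scene','side']:
    p=cv2.imread(f'pics/{n}0.png');d=np.load(f'{n}0.npy');q,col,u,v=cloud(n,p,d)
    m=(np.linalg.norm(q[:,:2]-[.543,-.018],axis=1)<.03)&(q[:,2]>.050)&(q[:,2]<.064);P=q[m]
    r=cv2.minAreaRect((P[:,:2]*1000).astype(np.float32));print(n,m.sum(),P.mean(0),r)
print(bot.observe()['force'],bot.observe()['position'])
p,d=grab_frame('wrist');cv2.imwrite('pics/w2.png',p);print(calibration('wrist'))
E
```

```text
clock: 3.02
position: [0.4991, 0.0553, 0.0705]
tool_rot: [-3.142, -0.002, -0.001]
force: [-2.3, -1.6, 11.5]
grip_width: 0.0166
finger_force: 33.9
pointer [ 0.63696382 -0.07088413  0.0385    ] nib [ 0.6403301  -0.04765139  0.0385    ] [3.36628311e+00 2.32327382e+01 5.55111512e-14]
scene 185 [ 0.53795705 -0.01470529  0.05642887] ((537.41015625, -11.865318298339844), (23.995079040527344, 41.78772735595703), 32.2770881652832)
side 151 [ 0.53969883 -0.01818373  0.05524371] ((537.3062133789062, -13.395641326904297), (25.846040725708008, 43.57194519042969), 45.18980407714844)
[-2.34027359 -1.55751558 11.45002541] [0.49911101 0.05526698 0.07053242]
{'vfov': 65.70646984690485, 'cx': 255.77599068138474, 'cy': 190.93183378881537, 'eye': array([0.56661973, 0.05392202, 0.23652749]), 'attitude': array([ 2.87298459e+00, -1.59695279e-04, -1.57167166e+00])}
```

View pics/w2.png

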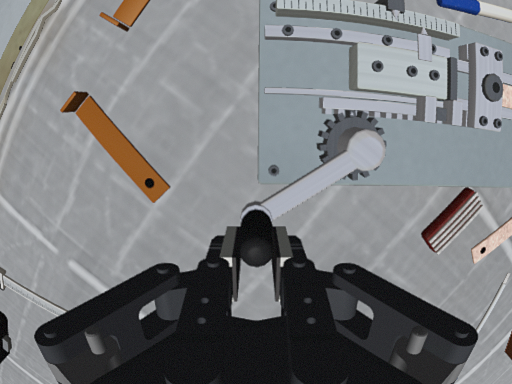

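Wrist view: the grip is on the front part of the pads. The handle (256,240) sits about 5 mm forward of pad centre and the tips press on the arm. I reopen, shift +x 5 mm, raise 4 mm and re-grip.

```bash
python3 -m creep '[{"jaw": 0.04,"xyz": [0,0,-0.2]},{"jaw": 0.04,"xyz": [0.2,0,-0.4]},{"jaw": 0.04,"xyz": [0.5,0,-0.4]},{"jaw": 0.04,"xyz": [0.5,0,-0.4]}]' 35
python3 -m creep '[{"jaw": 0.0},{"jaw": 0.0},{"jaw": 0.0},{"jaw": 0.0}]' 35
python3 - <<'E'
from h import *
c=dict(calibration('wrist'));print('axis now c',c['eye'])
c['eye']=np.array([0.56661973,0.05392202,0.23652749]);c['attitude']=np.array([2.87298459,-1.59695279e-04,-1.57167166])
print('axis',fishz(c,368,151,.058),'bush',fishz(c,492,87,.047),'handle',fishz(c,257,240,.107), 'pointer',fishz(c,425,31,.0385))
E
```

```text
clock: 3.58
position: [0.5035, 0.0554, 0.073]
tool_rot: [-3.142, -0.0, -0.0]
force: [0.4, -0.0, 0.3]
grip_width: 0.0402
finger_force: 0.0
clock: 4.08
position: [0.5031, 0.0553, 0.073]
tool_rot: [3.141, 0.0, -0.0]
force: [-1.1, -2.4, 2.2]
grip_width: 0.0158
finger_force: 33.7
axis now c [0.5710724  0.05397286 0.23881992]
axis [ 0.5436578 -0.0172001  0.058    ] bush [ 0.60000819 -0.13400512  0.047     ] handle [0.50664282 0.05336886 0.107     ] pointer [ 0.63459937 -0.07124444  0.0385    ]
```

Run:
```python
import numpy as np
t0=2.10
for k in [.15,.3,.45,.6,.75]:
    print(k,'from 2.10',(.085*(np.cos(t0+k)-np.cos(t0))).round(4),(-.085*(np.sin(t0+k)-np.sin(t0))).round(4),' from 2.85',(.085*(np.cos(t0+.75+k)-np.cos(t0+.75))).round(4),(-.085*(np.sin(t0+.75+k)-np.sin(t0+.75))).round(4))
```

```text
0.15 from 2.10 -0.0105 0.0072  from 2.85 -0.0027 0.0124
0.3 from 2.10 -0.0198 0.016  from 2.85 -0.0036 0.0252
0.45 from 2.10 -0.0276 0.026  from 2.85 -0.0025 0.0378
0.6 from 2.10 -0.0339 0.037  from 2.85 0.0004 0.0502
0.75 from 2.10 -0.0385 0.0489  from 2.85 0.0052 0.062
```

Scaled: 0.0489 m is 4.89, -0.0385 m is -3.85.

```bash
python3 -m creep '[{"jaw": 0.0,"xyz": [-1.05,0.72,0]},{"jaw": 0.0,"xyz": [-1.98,1.6,0]},{"jaw": 0.0,"xyz": [-2.76,2.6,0]},{"jaw": 0.0,"xyz": [-3.39,3.7,0]},{"jaw": 0.0,"xyz": [-3.85,4.89,0]}]' 35
python3 - <<'E'
from h import *
p,d=grab_frame('wrist');cv2.imwrite('pics/w3.png',p);c=calibration('wrist');print(c['eye'],c['attitude'])
s=bot.observe();print(s['position'],s['force'],s['moment'])
p,d=grab_frame('scene');cv2.imwrite('pics/s3.png',p)
E
```

```text
clock: 4.7
position: [0.4634, 0.009, 0.073]
tool_rot: [-3.139, 0.002, 0.003]
force: [-13.5, 17.5, 14.2]
grip_width: 0.0152
finger_force: 37.2
[0.53136193 0.00534342 0.23884993] [ 2.86940464e+00  8.71001080e-04 -1.57006950e+00]
[0.46320197 0.00673987 0.07307449] [-8.25444015  5.16256785 11.74680577] [ 1.4707555   2.06435239 -0.18001188]
```

View pics/w3.png

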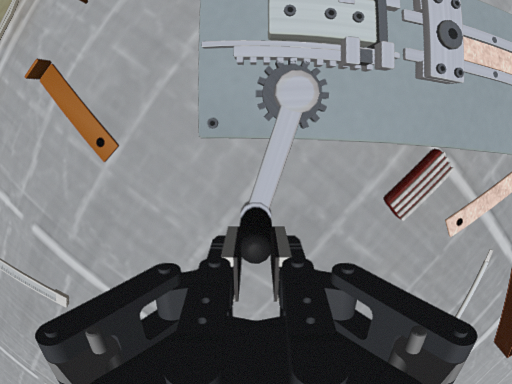

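Wrist view: the lever follows (hub (298,92), handle (256,240)), and the stop has moved back with it. Pointer and nib are off the top of the frame. I continue to 1.35 rad and then look from the fixed cameras.

Scaled: 0.0502 m is 5.02, 0.0378 m is 3.78.

```bash
python3 -m creep '[{"jaw": 0.0,"xyz": [-0.27,1.24,0]},{"jaw": 0.0,"xyz": [-0.36,2.52,0]},{"jaw": 0.0,"xyz": [-0.25,3.78,0]},{"jaw": 0.0,"xyz": [0.04,5.02,0]},{"jaw": 0.0,"xyz": [0.04,5.02,0]}]' 35
cat > meas.py <<'E'
from h import *
import sys
# stack stop regions of scene & side, before(top) and now(bottom)
now={}
for n in ['scene','side']:
    p,d=grab_frame(n);cv2.imwrite(f'pics/{n}_{sys.argv[1]}.png',p);now[n]=p
s=bot.observe();print(s['clock'],s['position'],s['force'])
o=np.zeros((600,800,3),np.uint8)
for j,(n,x,y) in enumerate([('scene',225,182),('side',240,180)]):
    for i,p in enumerate([cv2.imread(f'pics/{n}0.png'),now[n]]):
        o[i*300:i*300+300,j*400:j*400+400]=cv2.resize(p[y:y+60,x:x+80],(400,300),interpolation=cv2.INTER_CUBIC)
cv2.imwrite(f'pics/m_{sys.argv[1]}.png',o)
E
python3 meas.py a
```

```text
clock: 5.42
position: [0.4656, -0.0439, 0.0732]
tool_rot: [-3.141, -0.001, -0.001]
force: [0.1, -2.7, 5.3]
grip_width: 0.0152
finger_force: 34.9
5.525 [ 0.46560734 -0.04392548  0.07324285] [ 0.99866703 -4.12272521  3.863444  ]
```

View pics/m_a.png

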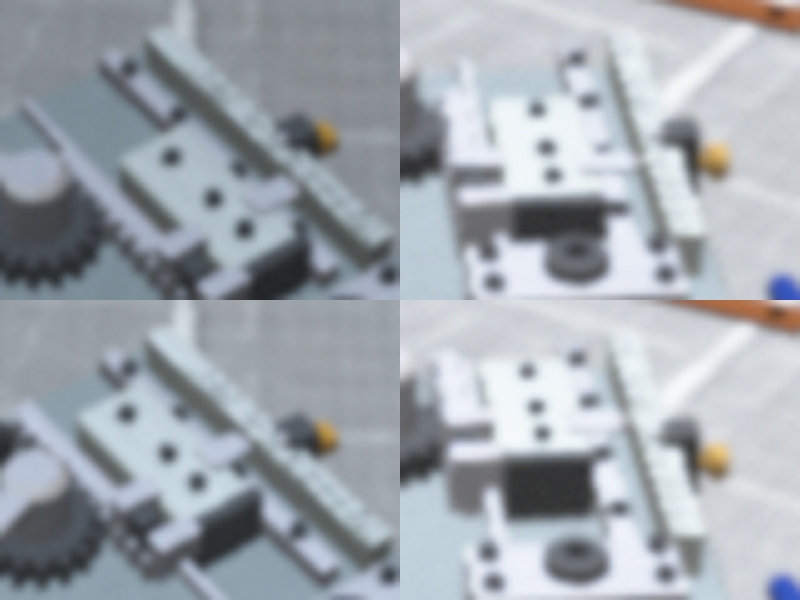

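Top row is the start, bottom row is now: the stop has clearly moved back and its pointer (scene crop (225,447)) is approaching the rider. From here I track the stop's travel numerically by template matching.

```bash
cat > track.py <<'E'
from h import *
import sys
def shift(n,now):
    a=cv2.cvtColor(cv2.imread(f'pics/{n}0.png'),6);b=cv2.cvtColor(now,6);c=calibration(n)
    u,v,w,h=(252,210,30,22) if n=='scene' else (259,201,21,19)
    K=8
    A=cv2.resize(a[v:v+h,u:u+w],None,fx=K,fy=K,interpolation=cv2.INTER_CUBIC)
    u0,v0=u-35,v-35
    B=cv2.resize(b[v0:v0+h+55,u0:u0+w+55],None,fx=K,fy=K,interpolation=cv2.INTER_CUBIC)
    m=cv2.matchTemplate(B,A,cv2.TM_CCOEFF_NORMED);_,s,_,l=cv2.minMaxLoc(m)
    du,dv=l[0]/K-35,l[1]/K-35
    z=.044;p0=ptz(c,u+w/2,v+h/2,z);p1=ptz(c,u+w/2+du,v+h/2+dv,z)
    return ((p1-p0)*1000).round(2)[:2],round(s,3)
if __name__=='__main__':
    for n in ['scene','side']:
        print(n,shift(n,cv2.imread(f'pics/{n}_{sys.argv[1]}.png') if len(sys.argv)>1 else grab_frame(n)[0]))
    o=bot.observe();print(o['clock'],o['position'].round(4),o['force'].round(1))
E
python3 track.py a
python3 - <<'E'
import numpy as np
P=np.array([.4656,-.0439])-np.array([.543,-.0185]);print(np.arctan2(P[1],P[0])%(2*np.pi))
t0=3.43
for k in [.1,.2,.3,.4,.5,.6]: print(k,(.085*(np.cos(t0+k)-np.cos(t0))).round(4),(-.085*(np.sin(t0+k)-np.sin(t0))).round(4))
E
```

```text
scene (array([ 0.09, 30.75]), 0.922)
side (array([-0.08, 30.87]), 0.928)
5.525 [ 0.4656 -0.0439  0.0732] [ 1.  -4.1  3.9]
3.4586848565893376
0.1 0.0028 0.008
0.2 0.0064 0.0157
0.3 0.0108 0.023
0.4 0.0158 0.0298
0.5 0.0216 0.0361
0.6 0.0279 0.0418
```

The stop moved 30.8 mm, so it is about 7.6 mm past the nib. It needs about 3 mm more. Pads on the handle will have some lag, so I check again.

Scaled: 0.0105 m is 1.05, 0.0055 m is 0.55.

```bash
python3 -m creep '[{"jaw": 0.0,"xyz": [0.18,0.55,0]},{"jaw": 0.0,"xyz": [0.37,1.05,0]},{"jaw": 0.0,"xyz": [0.37,1.05,0]}]' 35; python3 track.py
python3 - <<'E'
from h import *
c=calibration('wrist');print(fproj(c,[.636,-.037,.0385]),fproj(c,[.64,-.0477,.0385]))
P=bot.observe()['position'][:2]-np.array([.543,-.0185]);t0=np.arctan2(P[1],P[0])%(2*np.pi);print(t0,np.hypot(*P))
for k in [-.1,-.2,-.3,-.4,-.5,-.6,-.7]: print(k,(.085*(np.cos(t0+k)-np.cos(t0))).round(4),(-.085*(np.sin(t0+k)-np.sin(t0))).round(4))
E
```

```text
clock: 5.9
position: [0.469, -0.053, 0.0732]
tool_rot: [-3.14, -0.0, 0.001]
force: [-1.2, 6.2, 7.9]
grip_width: 0.0157
finger_force: 35.3
scene (array([ 0.34, 33.58]), 0.947)
side (array([-1.000e-02,  3.324e+01]), 0.936)
6.0 [ 0.469  -0.053   0.0732] [-1.8  5.9  8.4]
[230.9014226  -25.55628426] [246.45533637 -30.66608221]
3.57798509075059 0.08163755057239608
-0.1 -0.0032 -0.0079
-0.2 -0.0056 -0.016
-0.3 -0.0072 -0.0244
-0.4 -0.0079 -0.0328
-0.5 -0.0078 -0.0413
-0.6 -0.0068 -0.0498
-0.7 -0.005 -0.0581
```

Scaled: -0.0328 m is -3.28, -0.0244 m is -2.44.

```bash
python3 -m creep '[{"jaw": 0.0,"xyz": [-0.32,-0.79,0]},{"jaw": 0.0,"xyz": [-0.56,-1.6,0]},{"jaw": 0.0,"xyz": [-0.72,-2.44,0]},{"jaw": 0.0,"xyz": [-0.79,-3.28,0]},{"jaw": 0.0,"xyz": [-0.79,-3.28,0]}]' 35; python3 track.py
python3 - <<'E'
from h import *
P=bot.observe()['position'][:2]-np.array([.543,-.0185]);t0=np.arctan2(P[1],P[0])%(2*np.pi);print(t0,np.hypot(*P))
for k in [-.1,-.2,-.3,-.4]: print(k,(.085*(np.cos(t0+k)-np.cos(t0))).round(4),(-.085*(np.sin(t0+k)-np.sin(t0))).round(4))
E
```

```text
clock: 6.62
position: [0.4588, -0.022, 0.073]
tool_rot: [3.14, 0.004, -0.001]
force: [-13.5, -5.1, 20.7]
grip_width: 0.0154
finger_force: 37.8
scene (array([ 0.29, 30.6 ]), 0.922)
side (array([-0.08, 30.87]), 0.926)
6.725 [ 0.4588 -0.022   0.073 ] [-13.   -4.4  20. ]
3.1829459960396846 0.08424624253715622
-0.1 0.0001 -0.0085
-0.2 0.001 -0.0169
-0.3 0.0028 -0.0253
-0.4 0.0053 -0.0333
```

Scaled: -0.001 m is -0.1, -0.0145 m is -1.45.

```bash
python3 -m creep '[{"jaw": 0.0,"xyz": [-0.1,-0.75,0]},{"jaw": 0.0,"xyz": [-0.05,-1.45,0]},{"jaw": 0.0,"xyz": [-0.05,-1.45,0]}]' 35; python3 track.py
python3 -m creep '[{"jaw": 0.05},{"jaw": 0.05},{"jaw": 0.05},{"jaw": 0.05,"xyz": [0,0,-5]}]' 35; python3 track.py
```

```text
clock: 7.1
position: [0.4593, -0.0073, 0.073]
tool_rot: [3.141, 0.002, -0.001]
force: [-7.1, -4.7, 14.0]
grip_width: 0.0155
finger_force: 37.0
scene (array([ 0.23, 26.35]), 0.916)
side (array([ 0.07, 26.6 ]), 0.894)
7.2 [ 0.4593 -0.0073  0.073 ] [-6.7 -3.2 13.4]
clock: 7.7
position: [0.4587, -0.0067, 0.1214]
tool_rot: [-3.141, 0.006, 0.0]
force: [1.0, -0.9, 1.3]
grip_width: 0.0501
finger_force: 0.0
scene (array([ 0.23, 26.35]), 0.916)
side (array([ 0.07, 26.6 ]), 0.894)
7.8 [ 0.4623 -0.0066  0.1263] [-0.2  0.3  0.2]
```

```bash
python3 -m creep '[{"jaw": 0.05,"xyz": [4.5,1.9,0]},{"jaw": 0.05,"xyz": [9,3.8,0]},{"jaw": 0.05,"xyz": [9,3.8,3.7]},{"jaw": 0.05,"xyz": [9,3.8,3.7]},{"jaw": 0.05,"xyz": [9,3.8,3.7]}]'
python3 - <<'E'
from h import *
c=calibration('wrist');p,d=grab_frame('wrist');cv2.imwrite('pics/w4.png',p);np.save('w4.npy',d);print(bot.observe()['position'],bot.observe()['force'])
import json;json.dump([list(c['eye']),list(c['attitude'])],open('w4.json','w'))
a=fproj(c,[.636,-.0445,.0385]);print(a)
u,v=int(a[0])-40,int(a[1])-35;print('origin',u,v)
cv2.imwrite('pics/w4c.png',cv2.resize(p[v:v+60,u:u+80],None,fx=10,fy=10,interpolation=cv2.INTER_CUBIC))
E
```

```text
clock: 8.43
position: [0.5503, -0.0445, 0.0868]
tool_rot: [-3.141, -0.0, 0.0]
force: [-0.1, 0.1, 0.5]
grip_width: 0.0499
finger_force: 0.0
[ 0.55066872 -0.04457716  0.08718234] [-0.0016408  -0.015348    1.29807318]
[253.86316436  85.82914086]
origin 213 50
```

View pics/w4c.png

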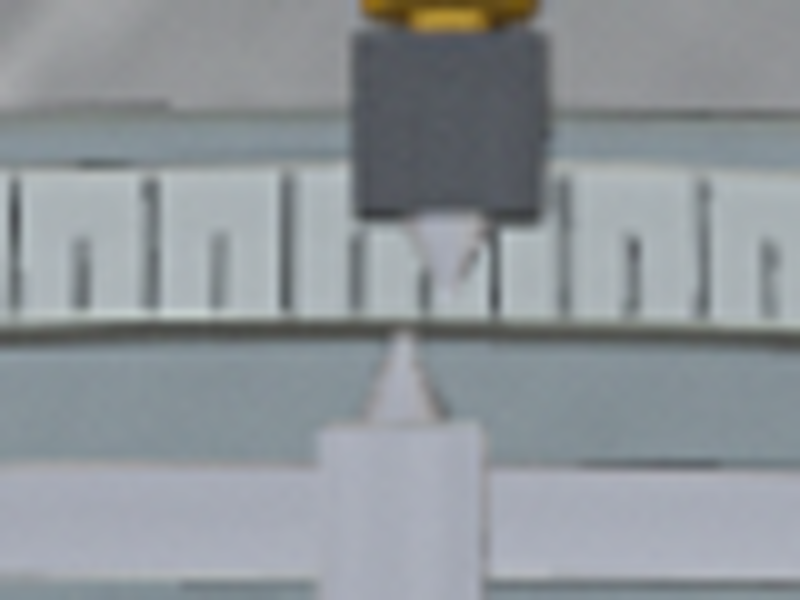

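Crop: nib tip at (447,290), which is pixel (257.7,79.0). Pointer tip at (404,330), which is pixel (253.4,83.0).

Run:
```python
from h import *
import json
c=dict(calibration('wrist'));e,a=json.load(open('w4.json'));c['eye']=np.array(e);c['attitude']=np.array(a)
n=fishz(c,257.7,79.,.0385);p=fishz(c,253.4,83.,.0385);print(n,p,(p-n)*1000, 'nib y at z .040', fishz(c,257.7,79.,.041))
# lever hub/handle check from w4: rail direction
t=3.43
tool([.4585,-.0066,.122])
```

```text
[ 0.64096385 -0.04721508  0.0385    ] [ 0.63805433 -0.04417259  0.0385    ] [-2.90952116  3.04249011  0.        ] nib y at z .040 [ 0.64069862 -0.04719905  0.041     ]
tool delta [-0.0921 -0.038  -0.0349] rotvec None
```

Scaled: -0.0915 m is -9.15, -0.046 m is -4.6.

```bash
python3 -m creep '[{"jaw": 0.05,"xyz": [0,0,-3.5]},{"jaw": 0.05,"xyz": [-4.6,-1.9,-3.5]},{"jaw": 0.05,"xyz": [-9.15,-3.78,-3.5]},{"jaw": 0.05,"xyz": [-9.15,-3.78,0]},{"jaw": 0.05,"xyz": [-9.15,-3.78,1.35]}]'
python3 -m creep '[{"jaw": 0.05},{"jaw": 0.0},{"jaw": 0.0},{"jaw": 0.0},{"jaw": 0.0}]' 35; python3 track.py
```

```text
clock: 9.1
position: [0.4589, -0.0069, 0.0726]
tool_rot: [3.141, -0.001, 0.0]
force: [-0.3, -0.0, 0.7]
grip_width: 0.0498
finger_force: 0.0
clock: 9.72
position: [0.4595, -0.0073, 0.0732]
tool_rot: [3.141, -0.001, -0.001]
force: [-0.1, -1.0, 6.7]
grip_width: 0.0154
finger_force: 34.0
scene (array([ 0.23, 26.35]), 0.916)
side (array([ 0.07, 26.6 ]), 0.894)
9.825 [ 0.4595 -0.0073  0.0732] [-0.4 -2.5  7.5]
```

Scaled: -0.009 m is -0.9, -0.0045 m is -0.45.

```bash
python3 -m creep '[{"jaw": 0.0,"xyz": [0.05,-0.45,0]},{"jaw": 0.0,"xyz": [0.15,-0.9,0]},{"jaw": 0.0,"xyz": [0.15,-0.9,0]}]' 35; python3 track.py
```

```text
clock: 10.2
position: [0.4604, 0.0009, 0.0731]
tool_rot: [3.14, 0.0, -0.002]
force: [-4.7, -6.8, 11.4]
grip_width: 0.0154
finger_force: 35.0
scene (array([ 0.18, 23.82]), 0.924)
side (array([-1.000e-02,  2.426e+01]), 0.874)
10.3 [0.4604 0.0009 0.0731] [-3.1 -6.5 11.6]
```

```bash
python3 -m creep '[{"jaw": 0.0,"xyz": [0.04,-0.21,0]},{"jaw": 0.0,"xyz": [0.04,-0.21,0]},{"jaw": 0.0,"xyz": [0.04,-0.21,0]}]' 35; python3 track.py
python3 -m creep '[{"jaw": 0.05},{"jaw": 0.05},{"jaw": 0.05},{"jaw": 0.05,"xyz": [0,0,-5.3]},{"jaw": 0.05,"xyz": [4,2,-5.3]}]'; python3 track.py
python3 - <<'E'
from h import *
tool([.5505,-.0465,.087])
E
```

```text
clock: 10.68
position: [0.4605, 0.0026, 0.0731]
tool_rot: [3.14, 0.001, -0.002]
force: [-5.7, -8.7, 12.9]
grip_width: 0.0156
finger_force: 35.3
scene (array([ 0.18, 23.39]), 0.924)
side (array([-0.13, 23.33]), 0.873)
10.775 [0.4605 0.0026 0.0731] [-5.2 -8.3 12.5]
clock: 11.4
position: [0.5019, -0.0149, 0.1292]
tool_rot: [-3.141, -0.005, 0.002]
force: [1.2, -0.1, -0.4]
grip_width: 0.0502
finger_force: 0.0
scene (array([ 0.18, 23.39]), 0.925)
side (array([-0.13, 23.33]), 0.872)
11.5 [ 0.5043 -0.0177  0.1265] [ 0.6  0.2 -0.2]
tool delta [0.0462 0.0287 0.0397] rotvec None
```

Scaled: 0.046 m is 4.6, 0.038 m is 3.8.

```bash
python3 -m creep '[{"jaw": 0.05,"xyz": [4.6,2.9,1]},{"jaw": 0.05,"xyz": [4.6,2.9,3.8]},{"jaw": 0.05,"xyz": [4.6,2.9,3.8]},{"jaw": 0.05,"xyz": [4.6,2.9,3.8]}]'
python3 - <<'E'
from h import *
c=calibration('wrist');p,d=grab_frame('wrist');cv2.imwrite('pics/w5.png',p)
import json;json.dump([list(c['eye']),list(c['attitude'])],open('w5.json','w'))
a=fproj(c,[.638,-.047,.0385]);u,v=int(a[0])-40,int(a[1])-35;print('origin',u,v)
cv2.imwrite('pics/w5c.png',cv2.resize(p[v:v+60,u:u+80],None,fx=10,fy=10,interpolation=cv2.INTER_CUBIC))
# tab of the bar from initial clouds
from jig import cloud
for n in ['scene','side']:
    q,col,uu,vv=cloud(n,cv2.imread(f'pics/{n}0.png'),np.load(f'{n}0.npy'))
    m=(abs(q[:,0]-.601)<.009)&(q[:,1]>-.28)&(q[:,1]<-.2)&(q[:,2]>.027)&(q[:,2]<.05);P=q[m]
    print(n,m.sum(),P.mean(0).round(4),np.percentile(P,[5,50,95],axis=0).round(4).tolist())
E
```

```text
clock: 12.0
position: [0.5466, -0.0445, 0.0881]
tool_rot: [-3.141, 0.0, 0.0]
force: [0.3, -0.4, 0.1]
grip_width: 0.0499
finger_force: 0.0
origin 217 43
scene 37 [ 0.6006 -0.2474  0.0337] [[0.5923, -0.2488, 0.0289], [0.601, -0.2478, 0.0349], [0.6084, -0.2449, 0.0376]]
side 69 [ 0.6014 -0.2485  0.0326] [[0.5932, -0.2501, 0.0281], [0.6018, -0.2487, 0.0328], [0.6086, -0.2465, 0.0363]]
```

View pics/w5c.png

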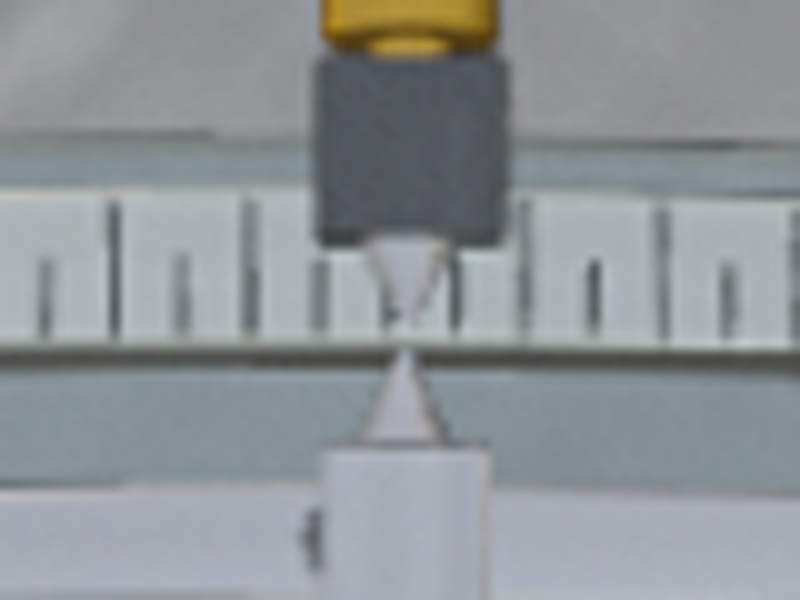

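Crop: nib tip (407,322) and pointer tip (405,348) are level to about 0.1 mm and the lever is released. Now the bar: the tab's back is at about y −0.249, x 0.601. I close the fingers and go behind it.

Scaled: -0.03 m is -3, 0.26 m is 26.

```bash
python3 -m creep '[{"jaw": 0.0,"xyz": [1,4,-3]},{"jaw": 0.0,"xyz": [2.5,9.5,-4]},{"jaw": 0.0,"xyz": [4,15,-4]},{"jaw": 0.0,"xyz": [5.35,20.5,-4]},{"jaw": 0.0,"xyz": [5.35,26,-4]}]' 30
python3 - <<'E'
from h import *
c=calibration('side');print('box corner',ptz(c,392,335,0))
tool([.601,-.305,.028],0.)
E
```

```text
clock: 12.68
position: [0.6012, -0.3063, 0.1288]
tool_rot: [3.141, -0.002, 0.001]
force: [0.4, -0.0, 0.1]
grip_width: -0.0002
finger_force: 0.0
box corner [ 0.73528441 -0.34740787  0.        ]
tool delta [-0.0003 -0.0013  0.1008] rotvec [ 0.    -0.002  0.001]
```

The manual's scale: shifts go in cm. Converting my numbers, 0.1 m is 10, 0.08 m is 8.

```bash
python3 -m creep '[{"jaw": 0.0,"xyz": [0,0,4]},{"jaw": 0.0,"xyz": [0,0,8]},{"jaw": 0.0,"xyz": [0,0,10]},{"jaw": 0.0,"xyz": [0,0,10]}]'
python3 -m creep '[{"jaw": 0.0,"xyz": [0,-1.2,0]},{"jaw": 0.0,"xyz": [0,-2.4,0]},{"jaw": 0.0,"xyz": [0,-3.6,0]},{"jaw": 0.0,"xyz": [0,-4.6,0]},{"jaw": 0.0,"xyz": [0,-4.6,0]}]'
python3 - <<'E'
from h import *
p,d=grab_frame('side');cv2.imwrite('pics/side_b.png',p);c=calibration('side')
# copper pixels in channel
from jig import cloud
q,col,u,v=cloud('side',p,d);m=(abs(q[:,0]-.601)<.009)&(q[:,1]>-.28)&(q[:,1]<-.15)&(q[:,2]>.014)&(q[:,2]<.05)&(col[:,2].astype(int)-col[:,0]>25)
print(m.sum(),np.percentile(q[m],[2,50,98],axis=0).round(4).tolist()); print(bot.observe()['force'])
E
```

```text
clock: 13.18
position: [0.6001, -0.3045, 0.0274]
tool_rot: [-3.141, 0.001, 0.0]
force: [-0.4, 0.6, -0.7]
grip_width: 0.0003
finger_force: 0.0
clock: 13.8
position: [0.6006, -0.2579, 0.0277]
tool_rot: [-3.141, -0.0, 0.001]
force: [-0.2, 0.3, -0.1]
grip_width: -0.0
finger_force: 0.0
123 [[0.5929, -0.2511, 0.0175], [0.6009, -0.2487, 0.0276], [0.6088, -0.1522, 0.0359]]
[-0.37685717  0.18434701  0.44696481]
```

Scaled: -0.03 m is -3, -0.024 m is -2.4.

```bash
python3 -m creep '[{"jaw": 0.0,"xyz": [0,-0.6,0]},{"jaw": 0.0,"xyz": [0,-1.2,0]},{"jaw": 0.0,"xyz": [0,-1.8,0]},{"jaw": 0.0,"xyz": [0,-2.4,0]},{"jaw": 0.0,"xyz": [0,-3,0]}]'
python3 -m creep '[{"jaw": 0.0,"xyz": [0,-0.4,0]},{"jaw": 0.0,"xyz": [0,-0.8,0]},{"jaw": 0.0,"xyz": [0,-1.2,0]},{"jaw": 0.0,"xyz": [0,-1.2,0]}]'
python3 - <<'E'
from h import *
p,d=grab_frame('side')
from jig import cloud
q,col,u,v=cloud('side',p,d);m=(abs(q[:,0]-.601)<.009)&(q[:,1]>-.28)&(q[:,1]<-.15)&(q[:,2]>.014)&(q[:,2]<.05)&(col[:,2].astype(int)-col[:,0]>25)
print(m.sum(),np.percentile(q[m],[2,50,98],axis=0).round(4).tolist()); print(bot.observe()['force'])
E
```

```text
clock: 14.48
position: [0.6003, -0.2285, 0.0275]
tool_rot: [-3.142, -0.0, -0.0]
force: [-0.9, -0.4, -0.3]
grip_width: -0.0002
finger_force: 0.0
clock: 14.98
position: [0.6003, -0.2166, 0.0275]
tool_rot: [-3.141, 0.0, 0.0]
force: [-0.3, 0.1, 0.4]
grip_width: -0.0
finger_force: 0.0
117 [[0.5921, -0.251, 0.0178], [0.6007, -0.2485, 0.0277], [0.6088, -0.1597, 0.0363]]
[0.38936039 0.78144175 0.31254563]
```

The camera numbers conflict with the tool's position (tab apparently not moved), so I check numerically before going on.

Run:
```python
from h import *
from jig import cloud
s=bot.observe();print(s['position'],s['force'])
for n in ['side','scene']:
    p,d=grab_frame(n);cv2.imwrite(f'pics/{n}_c.png',p);np.save(f'{n}_c.npy',d);c=calibration(n)
    q,col,u,v=cloud(n,p,d)
    print(n,'tcp px',proj(c,s['position']),'tab px',proj(c,[.601,-.2487,.034]))
    # side-profile: in strip |x-.601|<.01, per y bin: max z below .12, median colour
    for y in np.arange(-.275,-.155,.008):
        m=(abs(q[:,0]-.601)<.010)&(abs(q[:,1]-y)<.004)&(q[:,2]<.2)
        if m.sum(): print(round(y,3),m.sum(),np.percentile(q[m][:,2],[0,50,100]).round(3),np.median(col[m],axis=0))
```

```text
[ 0.60027656 -0.21694748  0.02750235] [0.38936039 0.78144175 0.31254563]
side tcp px [281.27492591 266.89882991] tab px [285.17753887 276.21565398]
-0.275 176 [0.011 0.136 0.148] [102.5 100.   99.5]
-0.267 150 [0.011 0.121 0.154] [140. 138. 138.]
-0.259 367 [0.012 0.163 0.199] [44. 40. 39.]
-0.251 435 [0.012 0.103 0.2  ] [73. 72. 71.]
-0.243 36 [0.011 0.129 0.138] [61.  58.5 57. ]
-0.235 87 [0.058 0.076 0.124] [44. 41. 40.]
-0.227 144 [0.017 0.068 0.12 ] [76.5 75.5 75. ]
-0.219 39 [0.015 0.017 0.078] [244. 249. 254.]
-0.211 37 [0.015 0.017 0.019] [246. 251. 254.]
-0.203 37 [0.015 0.017 0.019] [244. 249. 254.]
-0.195 35 [0.015 0.017 0.018] [248. 252. 255.]
-0.187 38 [0.015 0.017 0.018] [249. 252. 255.]
-0.179 23 [0.016 0.017 0.019] [245. 250. 254.]
-0.171 9 [0.016 0.016 0.018] [246. 251. 254.]
-0.163 15 [0.015 0.017 0.018] [246. 250. 254.]
-0.155 39 [0.015 0.032 0.04 ] [167. 172. 193.]
scene tcp px [321.81526458 279.06926545] tab px [335.13089878 288.97307834]
-0.275 117 [0.012 0.141 0.148] [110. 105. 103.]
-0.267 106 [0.011 0.142 0.153] [102.5  99.5  96. ]
-0.259 180 [0.011 0.153 0.198] [80.5 79.  76. ]
-0.251 213 [0.011 0.142 0.2  ] [77. 87. 89.]
-0.243 45 [0.017 0.107 0.146] [59. 55. 51.]
-0.235 107 [0.015 0.098 0.121] [57. 52. 49.]
-0.227 104 [0.015 0.064 0.105] [62.5 62.  57.5]
-0.219 43 [0.016 0.018 0.101] [213. 227. 246.]
-0.211 52 [0.015 0.018 0.122] [217.5 229.  247. ]
-0.203 49 [0.015 0.018 0.079] [211. 225. 245.]
-0.195 46 [0.016 0.018 0.112] [222. 232. 248.]
-0.187 44 [0.015 0.017 0.122] [222.5 233.  248. ]
-0.179 79 [0.016 0.122 0.14 ] [87. 84. 82.]
-0.171 66 [0.015 0.019 0.15 ] [189.  202.5 232.5]
-0.163 60 [0.015 0.018 0.149] [203.5 217.  241. ]
-0.155 88 [0.016 0.032 0.144] [200.5 193.5 188. ]
```

Run:
```python
from h import *
from jig import cloud
for n in ['side','scene']:
  for t in ['0','_c']:
    p=cv2.imread(f'pics/{n}{t}.png');d=np.load(f'{n}{t}.npy');q,col,u,v=cloud(n,p,d)
    m=(abs(q[:,0]-.601)<.011)&(q[:,1]>-.29)&(q[:,1]<-.17)&(q[:,2]>.022)&(q[:,2]<.045)
    P=q[m];print(n,t,m.sum(),np.histogram(P[:,1],np.arange(-.29,-.17,.01))[0])
    if m.sum(): 
        k=P[:,1]<-.24;print(' tab-ish',np.median(P[k],axis=0) if k.any() else None,'px u',u[m][k].min() if k.any() else '',u[m][k].max() if k.any() else '',v[m][k].min() if k.any() else '',v[m][k].max() if k.any() else '',np.median(col[m][k],axis=0) if k.any() else '')
p=cv2.imread('pics/side_c.png')
g=cv2.cvtColor(p,6)
for v in range(230,292,4): print(v,' '.join(f'{x:3d}' for x in g[v,262:304:2]), '|',p[v,284])
```

```text
side 0 122 [  0   0   0  10 112   0   0   0   0   0   0]
 tab-ish [ 0.60064766 -0.24862328  0.03046763] px u 278 291 274 283 [125.  137.5 162. ]
side _c 124 [  0   0   0  14 110   0   0   0   0   0   0]
 tab-ish [ 0.60048825 -0.24890203  0.03031734] px u 278 291 274 283 [128.5 142.  166.5]
scene 0 53 [ 0  0  0  0 52  0  1  0  0  0  0]
 tab-ish [ 0.59960417 -0.24795708  0.03349076] px u 329 338 285 295 [128.5 134.5 152. ]
scene _c 52 [ 0  0  0  0 52  0  0  0  0  0  0]
 tab-ish [ 0.60021271 -0.24784014  0.03324065] px u 330 338 285 295 [145.5 156.5 181. ]
230 239 240 239 206 130 105  65  36  30  29  29  30  29  47  50  53  46  29  44 141 192 | [31 30 29]
234 239 241 240 213 118  93  87  54  35  31  27  30  33  50  49  43  29  47 106 173 201 | [32 30 29]
238 236 238 237 235 236 231 212 118  51  29  29  33  36  36  38  34  43 128 195 207 207 | [36 33 33]
242 118 116 115 116 113 115 109 100  93  46  36  50  35  51 100 114 119 140 193 209 208 | [54 50 49]
246 164 223 231 233 246 243 192 111  99  51  35  42  35  58 105 114 117 138 194 209 209 | [46 42 41]
250 157 232 239 240 249 253 238 133
[... 402 characters left out ...]
 248 251 251 251 249 250 241 226 236 234 219 201 199 199 199 | [243 249 254]
270 200 198 198 212 171 209 240 251 251 252 253 253 250 225 210 205 224 203 200 199 197 | [249 252 255]
274 200 199 190 220 239 239 235 249 250 250 248 248 246 238 234 238 237 217 196 199 199 | [240 246 254]
278 200 198 195 195 233 239 237 243 190 138 138 141 145 145 151 217 238 236 207 199 199 | [121 135 161]
282 201 200 201 194 224 238 239 229 153 126 134 137 137 141 143 211 238 238 224 201 200 | [118 131 155]
286 203 204 203 200 220 237 238 227 164 152 155 162 164 164 169 185 233 238 235 212 201 | [161 161 164]
290 203 204 202 202 201 234 235 232 215 202 201 201 203 204 203 193 214 220 205 217 205 | [216 205 188]
```

Run:
```python
from h import *
d=np.load('side_c.npy');c=calibration('side')
for v in range(236,262,3): print(v,pt(c,284,v,d[v,284]).round(4),pt(c,279,v,d[v,279]).round(4))
d=np.load('scene_c.npy');c=calibration('scene');p=cv2.imread('pics/scene_c.png')
for v in range(255,285,3): print(v,[(*pt(c,u,v,d[v,u]).round(3),int(p[v,u].mean())) for u in (312,318,323)])
```

```text
236 [ 0.5938 -0.2628  0.1154] [ 0.5883 -0.2538  0.1098]
239 [ 0.5965 -0.2496  0.1015] [ 0.5884 -0.2544  0.1051]
242 [ 0.6013 -0.2251  0.0795] [ 0.5933 -0.2276  0.0817]
245 [ 0.6006 -0.23    0.0775] [ 0.5933 -0.2284  0.0769]
248 [ 0.6008 -0.2301  0.0721] [ 0.5933 -0.2293  0.0721]
251 [ 0.6013 -0.2283  0.0655] [ 0.5937 -0.2279  0.0656]
254 [ 0.601  -0.2311  0.0619] [ 0.5934 -0.2308  0.0622]
257 [ 0.6024 -0.2249  0.0519] [ 0.5944 -0.2261  0.0533]
260 [ 0.6102 -0.1845  0.0164] [ 0.602  -0.1843  0.0168]
255 [(np.float64(0.631), np.float64(-0.159), np.float64(0.014), 164), (np.float64(0.588), np.float64(-0.208), np.float64(0.097), 36), (np.float64(0.592), np.float64(-0.215), np.float64(0.101), 27)]
258 [(np.float64(0.626), np.float64(-0.165), np.float64(0.014), 170), (np.float64(0.588), np.float64(-0.21), np.float64(0.091), 61), (np.float64(0.593), np.float64(-0.216), np.float64(0.094), 38)]
261 [(np.float64(0.618), np.float64(-0.173), np.float64(0.02), 207), (np.float64(0.594), np.float64(-0.206), np.float64(0.074), 64), (np.float64(0.589), np.float64(-0.221), np.float64(0.094), 69)]
264 
[... 680 characters left out ...]
oat64(-0.199), np.float64(0.019), 206), (np.float64(0.591), np.float64(-0.224), np.float64(0.062), 66)]
276 [(np.float64(0.597), np.float64(-0.197), np.float64(0.017), 232), (np.float64(0.605), np.float64(-0.204), np.float64(0.018), 226), (np.float64(0.592), np.float64(-0.224), np.float64(0.052), 148)]
279 [(np.float64(0.59), np.float64(-0.203), np.float64(0.02), 229), (np.float64(0.231), np.float64(-0.497), np.float64(0.668), 234), (np.float64(0.607), np.float64(-0.214), np.float64(0.018), 232)]
282 [(np.float64(0.586), np.float64(-0.208), np.float64(0.02), 204), (np.float64(0.596), np.float64(-0.213), np.float64(0.018), 233), (np.float64(0.603), np.float64(-0.219), np.float64(0.019), 230)]
```

Both cameras show the shut fingertips at z ≈ 0.050 while the TCP reads 0.0275, so the tip really sits about 23 mm above the reading and the fingers passed over the 37 mm tab. I back off at the same height and descend lower behind the tab.

```bash
python3 -m creep '[{"jaw": 0.0,"xyz": [0,3.5,0]},{"jaw": 0.0,"xyz": [0,7.1,0]},{"jaw": 0.0,"xyz": [0,7.1,0.8]},{"jaw": 0.0,"xyz": [0,7.1,1.6]},{"jaw": 0.0,"xyz": [0,7.1,1.6]}]'
python3 - <<'E'
from h import *
from jig import cloud
p,d=grab_frame('side');cv2.imwrite('pics/side_d.png',p);np.save('side_d.npy',d)
q,col,u,v=cloud('side',p,d);s=bot.observe();P=s['position']
m=(abs(q[:,0]-P[0])<.012)&(abs(q[:,1]-P[1])<.02)&(q[:,2]>.022)&(col.mean(1)<125)&(q[:,2]<.15)
Q=q[m];print(P,s['force']); print(np.percentile(Q[:,2],[0,2,5,20]),Q[Q[:,2]<.07].mean(0), np.percentile(Q[Q[:,2]<.07][:,0],[2,98]))
E
```

```text
clock: 15.75
position: [0.6, -0.2866, 0.0107]
tool_rot: [-3.141, 0.001, 0.001]
force: [-0.1, -0.5, 0.0]
grip_width: 0.0002
finger_force: 0.0
[ 0.60031467 -0.28680756  0.0111532 ] [ 0.19558594  0.0011678  -0.40137398]
[0.03637015 0.03980235 0.04202004 0.04783505] [ 0.59791934 -0.29808853  0.0534578 ] [0.58899602 0.60961168]
```

Confirmed: reading 0.011, visible tip about 0.036, no contact. Lower 8 mm more, then push.

Scaled: 0.008 m is 0.8, -0.018 m is -1.8.

```bash
python3 -m creep '[{"jaw": 0.0,"xyz": [0,0,0.4]},{"jaw": 0.0,"xyz": [0,0,0.8]},{"jaw": 0.0,"xyz": [0,0,0.8]},{"jaw": 0.0,"xyz": [0,-1,0.8]},{"jaw": 0.0,"xyz": [0,-1.8,0.8]}]'
python3 -m creep '[{"jaw": 0.0,"xyz": [0,-0.5,0]},{"jaw": 0.0,"xyz": [0,-1,0]},{"jaw": 0.0,"xyz": [0,-1.5,0]},{"jaw": 0.0,"xyz": [0,-2,0]},{"jaw": 0.0,"xyz": [0,-2,0]}]'
python3 - <<'E'
from h import *
from jig import cloud
print(bot.observe()['position'],bot.observe()['force'])
for n in ['side','scene']:
    p,d=grab_frame(n);q,col,u,v=cloud(n,p,d)
    m=(abs(q[:,0]-.601)<.011)&(q[:,1]>-.27)&(q[:,1]<-.17)&(q[:,2]>.022)&(q[:,2]<.045)
    c=col[:,2].astype(int)-col[:,0]>15
    print(n,np.histogram(q[m&c][:,1],np.arange(-.27,-.17,.01))[0],np.histogram(q[m&~c][:,1],np.arange(-.27,-.17,.01))[0])
E
```

```text
clock: 16.42
position: [0.6004, -0.2689, 0.0036]
tool_rot: [-3.141, -0.0, 0.0]
force: [1.3, 0.9, -0.1]
grip_width: -0.0001
finger_force: 0.0
clock: 17.05
position: [0.6003, -0.2495, 0.0035]
tool_rot: [-3.141, 0.0, 0.0]
force: [0.2, 0.1, 0.5]
grip_width: 0.0001
finger_force: 0.0
[ 0.60033319 -0.24950462  0.00353111] [0.22824077 0.14772597 0.47845794]
side [0 0 0 6 0 0 0 0 0] [51 56  0  0  0  0  0  0  0]
scene [ 0  0  0 22  0  0  0  0  0] [17 15  3  0  0  0  0  0  0]
```

The tab moved ahead of the finger (now at about −0.236). Continuing.

Scaled: -0.034 m is -3.4, -0.028 m is -2.8.

```bash
python3 -m creep '[{"jaw": 0.0,"xyz": [0,-0.7,0]},{"jaw": 0.0,"xyz": [0,-1.4,0]},{"jaw": 0.0,"xyz": [0,-2.1,0]},{"jaw": 0.0,"xyz": [0,-2.8,0]},{"jaw": 0.0,"xyz": [0,-3.4,0]}]'
for i in 1; do python3 -m creep '[{"jaw": 0.0,"xyz": [0,-0.15,0]},{"jaw": 0.0,"xyz": [0,-0.3,0]},{"jaw": 0.0,"xyz": [0,-0.3,0]}]'; done
python3 - <<'E'
from h import *
from jig import cloud
print(bot.observe()['position'],bot.observe()['force'])
p,d=grab_frame('scene');q,col,u,v=cloud('scene',p,d)
m=(abs(q[:,0]-.601)<.011)&(q[:,1]>-.24)&(q[:,1]<-.17)&(q[:,2]>.024)&(q[:,2]<.045)&(col[:,2].astype(int)-col[:,0]>15)
print(m.sum(),np.percentile(q[m],[5,50,95],axis=0).round(4).tolist())
E
python3 track.py
```

```text
clock: 17.77
position: [0.6003, -0.2154, 0.0035]
tool_rot: [-3.142, -0.0, 0.0]
force: [0.2, -1.2, -0.1]
grip_width: 0.0001
finger_force: 0.2
clock: 18.15
position: [0.6002, -0.2131, 0.0035]
tool_rot: [3.142, 0.0, -0.0]
force: [0.7, 0.1, -0.6]
grip_width: 0.0
finger_force: 0.0
[ 0.60020352 -0.21307716  0.0034755 ] [ 0.65180739  0.12252687 -0.60611075]
16 [[0.5905, -0.202, 0.0256], [0.5928, -0.2004, 0.0357], [0.5947, -0.1977, 0.0415]]
scene (array([ 0.18, 23.39]), 0.925)
side (array([-20.11,   7.18]), 0.387)
18.3 [ 0.6003 -0.2131  0.0035] [ 0.2 -0.4  0.1]
```

Scaled: -0.004 m is -0.4, -0.003 m is -0.3.

```bash
python3 -m creep '[{"jaw": 0.0,"xyz": [0,-0.1,0]},{"jaw": 0.0,"xyz": [0,-0.2,0]},{"jaw": 0.0,"xyz": [0,-0.3,0]},{"jaw": 0.0,"xyz": [0,-0.4,0]},{"jaw": 0.0,"xyz": [0,-0.4,0]}]'|head -4
python3 -m creep '[{"jaw": 0.0,"xyz": [0,-0.1,0]},{"jaw": 0.0,"xyz": [0,-0.15,0]},{"jaw": 0.0,"xyz": [0,-0.15,0]}]'|head -4
```

```text
clock: 18.92
position: [0.6003, -0.2088, 0.0035]
tool_rot: [-3.141, 0.0, -0.0]
force: [-0.2, 0.1, -0.2]
clock: 19.3
position: [0.6003, -0.2074, 0.0035]
tool_rot: [-3.142, 0.0, -0.0]
force: [-0.8, -0.1, 0.6]
```

```bash
python3 -m creep '[{"jaw": 0.0,"xyz": [0,-0.05,0]},{"jaw": 0.0,"xyz": [0,-0.1,0]},{"jaw": 0.0,"xyz": [0,-0.1,0]}]'|head -4
python3 -m creep '[{"jaw": 0.0,"xyz": [0,-0.05,0]},{"jaw": 0.0,"xyz": [0,-0.1,0]},{"jaw": 0.0,"xyz": [0,-0.1,0]}]'|head -4
```

```text
clock: 19.68
position: [0.6003, -0.2064, 0.0035]
tool_rot: [-3.142, -0.0, -0.0]
force: [-0.4, -0.8, 0.3]
clock: 20.05
position: [0.6003, -0.2055, 0.0035]
tool_rot: [-3.142, 0.0, -0.0]
force: [0.1, 0.5, -0.4]
```

Scaled: -0.001 m is -0.1, -0.0005 m is -0.05.

```bash
python3 -m creep '[{"jaw": 0.0,"xyz": [0,-0.05,0]},{"jaw": 0.0,"xyz": [0,-0.1,0]},{"jaw": 0.0,"xyz": [0,-0.1,0]}]'|head -4
python3 -m creep '[{"jaw": 0.0,"xyz": [0,-0.05,0]},{"jaw": 0.0,"xyz": [0,-0.1,0]},{"jaw": 0.0,"xyz": [0,-0.1,0]}]'|head -4
```

```text
clock: 20.42
position: [0.6003, -0.2044, 0.0035]
tool_rot: [-3.142, 0.0, -0.0]
force: [-0.2, 0.3, -0.4]
clock: 20.8
position: [0.6003, -0.2034, 0.0035]
tool_rot: [-3.142, -0.0, -0.0]
force: [-0.2, 0.1, 0.2]
```

```bash
python3 -m creep '[{"jaw": 0.0,"xyz": [0,-0.05,0]},{"jaw": 0.0,"xyz": [0,-0.1,0]},{"jaw": 0.0,"xyz": [0,-0.1,0]}]'|head -4
python3 track.py
python3 - <<'E'
from h import *
from jig import cloud
for n in ['side','scene']:
    p,d=grab_frame(n);q,col,u,v=cloud(n,p,d);cv2.imwrite(f'pics/{n}_e.png',p)
    m=(abs(q[:,0]-.601)<.010)&(q[:,1]>-.24)&(q[:,1]<-.15)&(q[:,2]>.024)&(q[:,2]<.042)&(col[:,2].astype(int)-col[:,0]>12)
    print(n,m.sum(),np.percentile(q[m],[5,50,95],axis=0).round(4).tolist() if m.sum() else '')
    # bar between bridge and stop
    for y in np.arange(-.118,-.07,.005):
        m=(abs(q[:,0]-.601)<.008)&(abs(q[:,1]-y)<.0025)
        if m.sum(): print(round(y,3),m.sum(),q[m][:,2].mean().round(4),np.median(col[m],axis=0))
E
```

```text
clock: 21.18
position: [0.6002, -0.2027, 0.0035]
tool_rot: [3.141, 0.0, -0.0]
force: [-0.4, -2.6, -0.0]
scene (array([ 0.18, 23.39]), 0.926)
side (array([-19.22,  17.13]), 0.414)
21.275 [ 0.6003 -0.2027  0.0035] [ 0.1 -2.7  0.1]
side 2 [[0.5925, -0.156, 0.0286], [0.5933, -0.1554, 0.029], [0.5942, -0.1548, 0.0295]]
-0.088 2 0.0172 [220.  221.5 234. ]
-0.083 7 0.0162 [231. 238. 251.]
-0.078 28 0.0272 [56. 55. 55.]
-0.073 19 0.0298 [88. 86. 81.]
scene 18 [[0.5911, -0.1913, 0.0251], [0.5938, -0.19, 0.0319], [0.598, -0.155, 0.0387]]
-0.108 11 0.0182 [214. 221. 238.]
-0.103 17 0.0176 [211. 223. 243.]
-0.098 17 0.0176 [216. 230. 246.]
-0.093 15 0.0179 [184. 198. 225.]
-0.088 16 0.0178 [191.5 204.5 230. ]
-0.083 14 0.0178 [204.5 218.5 241.5]
-0.078 37 0.0263 [80. 74. 70.]
-0.073 44 0.0329 [79.  74.5 75.5]
```

Contact begins (−2.7 N), and the copper now reaches the stop face. Pressing up in small steps.

```bash
python3 -m creep '[{"jaw": 0.0,"xyz": [0,-0.03,0]},{"jaw": 0.0,"xyz": [0,-0.06,0]},{"jaw": 0.0,"xyz": [0,-0.06,0]}]'|head -4
python3 -m creep '[{"jaw": 0.0,"xyz": [0,-0.03,0]},{"jaw": 0.0,"xyz": [0,-0.03,0]}]'|head -4
```

```text
clock: 21.75
position: [0.6003, -0.2024, 0.0036]
tool_rot: [3.141, -0.0, -0.001]
force: [-0.4, -6.0, 0.6]
clock: 22.0
position: [0.6002, -0.2024, 0.0036]
tool_rot: [3.141, -0.0, -0.001]
force: [-0.0, -6.6, 1.4]
```

```bash
python3 -m creep '[{"jaw": 0.0,"xyz": [0,-0.03,0]},{"jaw": 0.0,"xyz": [0,-0.06,0]},{"jaw": 0.0,"xyz": [0,-0.06,0]}]'|head -4
python3 -m creep '[{"jaw": 0.0,"xyz": [0,-0.04,0]},{"jaw": 0.0,"xyz": [0,-0.04,0]}]'|head -4
```

```text
clock: 22.38
position: [0.6003, -0.2022, 0.0037]
tool_rot: [3.14, -0.0, -0.001]
force: [-0.1, -8.2, 0.7]
clock: 22.62
position: [0.6003, -0.2022, 0.0037]
tool_rot: [3.14, -0.0, -0.001]
force: [-0.3, -10.1, 1.0]
```

```bash
python3 -m creep '[{"jaw": 0.0,"xyz": [0,-0.03,0]},{"jaw": 0.0,"xyz": [0,-0.06,0]},{"jaw": 0.0,"xyz": [0,-0.06,0]}]'|head -4
python3 -m creep '[{"jaw": 0.0,"xyz": [0,-0.04,0]},{"jaw": 0.0,"xyz": [0,-0.04,0]},{"jaw": 0.0,"xyz": [0,-0.04,0]}]'|head -4; python3 track.py
```

```text
clock: 23.0
position: [0.6003, -0.202, 0.0038]
tool_rot: [3.139, -0.0, -0.001]
force: [-0.9, -12.6, 1.6]
clock: 23.38
position: [0.6003, -0.2019, 0.0039]
tool_rot: [3.139, -0.001, -0.002]
force: [-0.3, -13.4, 2.1]
scene (array([ 0.18, 23.39]), 0.926)
side (array([-19.29,  18.52]), 0.419)
23.475 [ 0.6002 -0.2019  0.0038] [ -0.7 -13.7   2. ]
```

13.6 N with the stop holding. A touch more, hold, then back straight off and lift clear.

Scaled: -0.0002 m is -0.02.

```bash
python3 -m creep '[{"jaw": 0.0,"xyz": [0,-0.02,0]},{"jaw": 0.0,"xyz": [0,-0.02,0]},{"jaw": 0.0,"xyz": [0,-0.02,0]},{"jaw": 0.0,"xyz": [0,-0.02,0]}]'|head -4
python3 -m creep '[{"jaw": 0.0,"xyz": [0,0.2,0]},{"jaw": 0.0,"xyz": [0,0.6,0]},{"jaw": 0.0,"xyz": [0,2,0]},{"jaw": 0.0,"xyz": [0,4.5,0]},{"jaw": 0.0,"xyz": [0,6,-4]}]'|head -4
python3 -m creep '[{"jaw": 0.0,"xyz": [0,0,-6]},{"jaw": 0.0,"xyz": [0,2,-12]},{"jaw": 0.0,"xyz": [-5,5,-13]},{"jaw": 0.0,"xyz": [-10,8,-13]},{"jaw": 0.0,"xyz": [-10,8,-13]}]'|head -4
python3 track.py
python3 - <<'E'
from h import *
from jig import cloud
for n in ['side','scene']:
    p,d=grab_frame(n);q,col,u,v=cloud(n,p,d);c=col[:,2].astype(int)-col[:,0]>12
    m=(abs(q[:,0]-.601)<.010)&(q[:,1]>-.24)&(q[:,1]<-.16)&(q[:,2]>.024)&(q[:,2]<.042)&c
    print(n,m.sum(),np.percentile(q[m],[5,50,95],axis=0).round(4).tolist())
    for y in (-.088,-.083,-.0805,-.078):
        m=(abs(q[:,0]-.601)<.008)&(abs(q[:,1]-y)<.00125)
        if m.sum(): print(y,m.sum(),q[m][:,2].mean().round(4),np.median(col[m],axis=0))
E
```

```text
clock: 23.98
position: [0.6003, -0.2019, 0.0039]
tool_rot: [3.139, -0.001, -0.002]
force: [-0.6, -14.6, 1.9]
clock: 24.6
position: [0.5983, -0.2607, 0.0414]
tool_rot: [-3.14, 0.005, -0.001]
force: [-0.8, 0.0, 0.5]
clock: 25.22
position: [0.4962, -0.3435, 0.174]
tool_rot: [3.14, 0.001, -0.006]
force: [0.1, 0.9, -0.4]
scene (array([ 0.18, 23.39]), 0.924)
side (array([-0.13, 23.33]), 0.873)
25.325 [ 0.5    -0.3402  0.1738] [ 0.7  0.1 -0.1]
side 87 [[0.5923, -0.1931, 0.0245], [0.6007, -0.1911, 0.0316], [0.6088, -0.1887, 0.0363]]
-0.088 2 0.0174 [237.5 237.5 246.5]
-0.083 3 0.0172 [223. 230. 246.]
-0.0805 8 0.0184 [223.  231.  247.5]
-0.078 41 0.0288 [56. 55. 54.]
scene 39 [[0.5924, -0.191, 0.025], [0.5997, -0.1901, 0.0341], [0.6074, -0.1877, 0.0383]]
-0.088 8 0.0177 [170.  182.5 206. ]
-0.083 10 0.0169 [208.5 221.5 242.5]
-0.0805 9 0.0175 [203. 217. 240.]
-0.078 7 0.0203 [182. 194. 219.]
```

The stop is unchanged (23.39/23.33 mm, identical to the setting), the bar is against the face, and the arm is clear.

```bash
python3 -c "
from workcell import job
print(job.job_done())"
```

```text
the job is handed in; nothing more can be done
None
```

I wound the stop back about 10 mm past the rider, then brought it forward until pointer and nib were level to about 0.1 mm. With the lever released, I pressed the bar home against the stop at about 14.6 N; the stop did not move, and I handed the job in at about 25 s.

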